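# Pack the paint caddy, leave the empties

### The job

Pack the blue caddy for the model-making class: stand each full paint jar (coloured body, plain lid) upright in the caddy bay whose liner matches its colour. Leave the empty jars (colourless body, black cross on the lid) where they stand, tip no jar over, and do not disturb the balsa house model.

Things in the scene. Friction and masses are not known exactly. Their poses are not given: they have to be found in the camera images.
- paint_red_mid (a point): Full red paint jar: loose upright cylinder 44 mm in diameter, 80 mm tall, about 130 g, red body and a plain red lid. This point is its centre, on its axis half-way up (40 mm above its underside); z is up along its axis. It stands free on the table among the other jars.
- paint_yellow_mid (a point): Full yellow paint jar: loose upright cylinder 44 mm in diameter, 80 mm tall, about 130 g, yellow body and a plain yellow lid. This point is its centre, on its axis half-way up (40 mm above its underside); z is up along its axis. It stands free on the table among the other jars.
- paint_green_mid (a point): Full green paint jar: loose upright cylinder 44 mm in diameter, 80 mm tall, about 130 g, green body and a plain green lid. This point is its centre, on its axis half-way up (40 mm above its underside); z is up along its axis. It stands free on the table among the other jars.
- empty_red_mid (a point): Empty jar with a red lid, the look-alike of the red paint jar: same shape and size (44 mm diameter, 80 mm tall), about 50 g, but a colourless whitish frosted body and a black tape cross on the lid. This point is its centre, half-way up (40 mm above its underside). It stays where it stands.
- empty_yellow_mid (a point): Empty jar with a yellow lid, the look-alike of the yellow paint jar: same shape and size (44 mm diameter, 80 mm tall), about 50 g, but a colourless whitish frosted body and a black tape cross on the lid. This point is its centre, half-way up (40 mm above its underside). It stays where it stands.
- empty_green_mid (a point): Empty jar with a green lid, the look-alike of the green paint jar: same shape and size (44 mm diameter, 80 mm tall), about 50 g, but a colourless whitish frosted body and a black tape cross on the lid. This point is its centre, half-way up (40 mm above its underside). It stays where it stands.
- bay_red: Red square liner 68 x 68 x 2 mm on the floor of one bay of the fixed blue caddy; origin at the centre of its underside, 6 mm above the table; jars stand on its top (8 mm). The caddy (240 x 84 mm) has 3 bays in a row along this y axis, 78 mm apart, 72 x 72 mm inside, walls 6 mm thick, rims 22 mm above the table. Which colour has which bay varies.
- bay_yellow: Yellow square liner 68 x 68 x 2 mm on the floor of one bay of the fixed blue caddy; origin at the centre of its underside, 6 mm above the table; jars stand on its top (8 mm). The caddy (240 x 84 mm) has 3 bays in a row along this y axis, 78 mm apart, 72 x 72 mm inside, walls 6 mm thick, rims 22 mm above the table. Which colour has which bay varies.
- bay_green: Green square liner 68 x 68 x 2 mm on the floor of one bay of the fixed blue caddy; origin at the centre of its underside, 6 mm above the table; jars stand on its top (8 mm). The caddy (240 x 84 mm) has 3 bays in a row along this y axis, 78 mm apart, 72 x 72 mm inside, walls 6 mm thick, rims 22 mm above the table. Which colour has which bay varies.
- model_mid (a point): Small balsa roof-frame house model on a white card base 100 mm (x) by 80 mm (y), 71 mm tall, 250 g, loose, standing beyond the caddy as seen from the robot; this point is 36 mm above the table at its centre. Not to be disturbed.

How it is judged:
By the outcome, as a careful person would: the job done as asked, in the order asked, and still so for the second after the job is handed in, with the robot touching nothing.
It also fails if it takes over 86 s, if anything falls off the work surface, if the arm or the gripper's body presses on something with over 40 N, if the wrist force passes 120 N, or if a joint passes its speed limit or range.

### The arm

A 7-joint arm with a two-finger parallel gripper is mounted at the origin on the work surface. World frame = base frame: x ahead of the robot, y to its left, z up, the work surface at z = 0. Lengths are in m, angles in rad, forces in N, time in s.
With the tool pointing down it reaches from about 0.425 to 0.925 m from the base axis. Payload 6.8 kg.
Tool frame: the origin (TCP) lies at the very end of the fingers, on their centre line; the grasp point (between the pads) lies 19 mm behind it; z points along the fingers, y is the line along which they close (so a half turn about z gives the same grasp; the last joint's range is limited). The gripper opens to 85 mm and grips with 20 to 120 N. Pads are 22 mm wide; open, the fingers measure 114 mm over their backs; the gripper's body (76 mm by 85 mm) begins 54 mm behind the grasp point. The pads swing forward as they close: fully open they stand 13 mm farther back than shut.
Start: joints at [1.134, 0.477, 0.022, 1.555, -0.011, 1.109, -0.083], TCP at [0.218, -0.639, 0.231] pointing down, gripper open.
Joint ranges: [-2.96, 2.96], [-0.34, 2.1], [-1.41, 1.46], [0.24, 2.44], [-1.37, 4.51], [0.17, 1.92], [-2.96, 2.96]. Speed limits (rad/s): [2.39, 2.39, 3.14, 3.14, 3.14, 3.14, 3.14].

### API

Orientations are given as a rotation vector (axis times angle).
In Python, from bench import r gives the robot as it stands.
- The arm moves only by the tool play_rows, never from a script. Its argument "targets" is text: rows parted by semicolons, each of 5 numbers parted by spaces: the closure, from -1 (fully open) to 1 (shut), then the shift along the tool's x, y, z in m, then the turn about the tool's z in rad. In form: gripper dx dy dz spin; .... A call has 1 to 8 rows; each row is the pose to reach, as a shift and turn from the pose commanded when the call began, along the tool's axes at that moment; what a row does not reach only later rows make up. A row lasts 1/12 s, in which the tool goes at most 41.7 mm and 7.16 degrees, less where a joint would pass 70% of its speed; a pose out of reach is approached as far as the arm can. A call with a gripper value outside its range is refused whole. The fingers move at their own pace and stop on an object; "squeeze" is the grip in N (left out, the last holds). Time passes only in rows, so rows that repeat a pose let the fingers close. It gives the time, the measured TCP pose, the force, the opening and the grip force at its end, in the units of the state.
- r.get_obs(): the state, without advancing time (a new reading comes with each control period).
- r.grab_frame(name): name is "side" or "top"; returns the picture (420x560x3 uint8, red, green, blue); there is no depth.
- r.camera_info(name): a dict with "fov_y" (degrees; the focal length in pixels is half the picture's height over the tangent of half this angle, whatever the lens; pixels are square), "cx", "cy" (the principal point, pixels), "k1" (the pictures are not rectified: a ray, as slopes to the right and down, at radius r is drawn at 1 + k1 r^2 times it, then the intrinsics apply), "position" and "rotation" of the camera in the world. Camera axes: x right, y down, z forward; pixel columns grow to the right and rows downward; lengths in m; the calibration is good to about 2 mm. A picture is of the moment at which its call begins. camera_info takes no time and is no camera call.
- r.hand_in(): hands the job in; it is judged then, once.
The state is a dict: "clock": time; "joints": joint angles; "qvel": joint speeds; "tau": joint torques, N m; "tcp_pos": TCP position; "orientation": TCP orientation; "contact_force": force on the tool from outside, world axes, zero at the start; "moment": the same for the moment, N m; "grip_width": finger opening in m; "gripper_force": force on a finger pad.
Only numpy, scipy, OpenCV 4.12 (cv2) and the standard library are available. Lean on these libraries where they do the work, as an engineer would, in place of code of your own. Each camera call takes 0.05 s, during which the arm holds its last target. There are 200 camera calls.

## Working session

There is one attempt and no reset: what is moved stays moved. The work goes in short steps, Python scripts to look and compute and a tool call to move; the robot and the scene stay as the last step left them, time stands still between calls to the robot, and variables do not carry over. Pictures are saved under pics/ and viewed, at most 14 in all, crops included, and the job is handed in when it is done.

Besides the shell and the picture viewer there is one more tool, called after ">>>" by a JSON object that holds its "fn" and its "kwargs". play_rows: Moves the arm, as the interface text tells. Its arguments: {"type":"object","properties":{"targets":{"type":"string"},"squeeze":{"type":"number"}},"required":["targets"]}

```bash
mkdir -p pics; python3 - <<'E'
from bench import r
import cv2
for n in("top","side"):
    cv2.imwrite(f"pics/{n}0.png",r.grab_frame(n)[:,:,::-1]); print(r.camera_info(n))
o=r.get_obs();print(o)
E
```

```text
{'fov_y': 46.8486635714654, 'cx': 273.46919532766884, 'cy': 221.77628104340636, 'k1': -0.14221733597849018, 'position': array([0.41619281, 0.00821947, 1.07791881]), 'rotation': array([-2.1426901 ,  2.15786375, -0.17332174])}
{'fov_y': 42.07712126605247, 'cx': 277.9510869142211, 'cy': 207.8929425877123, 'k1': -0.12295495833210637, 'position': array([0.33849108, 0.92088249, 0.71861082]), 'rotation': array([-0.3292574 ,  2.65996153, -1.41582905])}
{'clock': 0.1, 'joints': array([ 1.1338936 ,  0.47768718,  0.02231994,  1.55634663, -0.01150449,
        1.10932932, -0.08310413]), 'qvel': array([ 1.28350358e-03, -2.26835729e-03, -4.34808997e-04, -2.77615737e-03,
        3.72495555e-04, -1.47982282e-03, -5.79102806e-05]), 'tau': array([ 3.90591624e-03, -5.97758424e+01,  1.61310352e+00, -2.81954116e+01,
        1.27829664e-02,  5.01861039e-03, -4.96577840e-06]), 'tcp_pos': array([ 0.21779346, -0.63832702,  0.23044531]), 'orientation': array([-3.09764542e+00, -5.13949649e-01,  5.82696841e-04]), 'contact_force': array([ 0.70636674, -0.12687166, -0.04285955]), 'moment': array([0.01227478, 0.04716536, 0.03344523]), 'gripper_force': 0.0, 'grip_width': 0.08549095880904779}
```

View pics/top0.png

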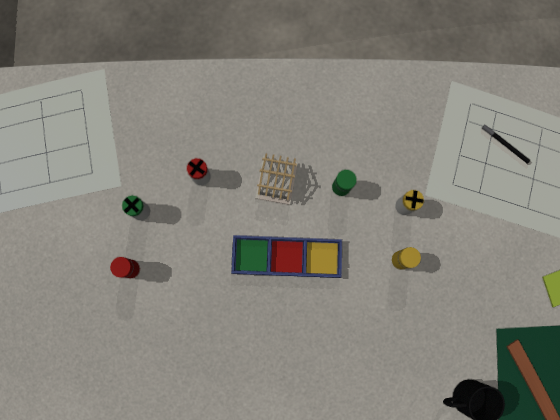

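View pics/side0.png

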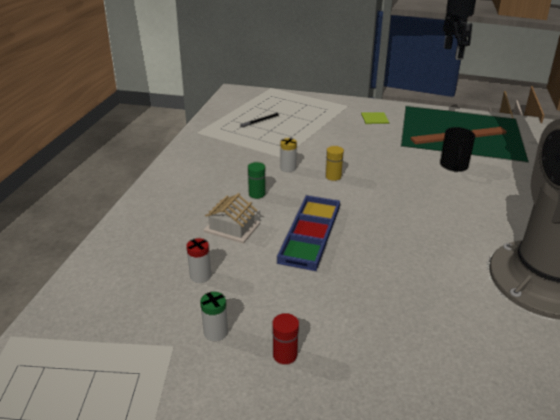

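The top view shows +x up and +y to the left. The full jars are red (124,268), yellow (410,258) and green (345,183). The bays, left to right, are green (253,256), red (288,257) and yellow (322,258). The crossed empties are at (197,168), (132,205) and (414,200), and the model is at (277,178). The side view agrees.

```bash
cat > h.py <<'E'
import numpy as np, cv2
from scipy.spatial.transform import Rotation as R
from bench import r
def rays(n,px):
    c=r.camera_info(n); f=210/np.tan(np.radians(c['fov_y']/2))
    K=np.array([[f,0,c['cx']],[0,f,c['cy']],[0,0,1.]])
    u=cv2.undistortPoints(np.float64(px).reshape(-1,1,2),K,np.array([c['k1'],0,0,0.]))[:,0]
    d=np.c_[u,np.ones(len(u))]@R.from_rotvec(c['rotation']).as_matrix().T
    return np.array(c['position']),d
def cast(n,px,z):
    p,d=rays(n,px); return (p+d*((z-p[2])/d[:,2])[:,None])[:,:2]
def blobs(img,col):
    h=cv2.cvtColor(img,cv2.COLOR_RGB2HSV); H,S,V=cv2.split(h)
    m={'red':(H<8)|(H>172),'yellow':(H>17)&(H<30),'green':(H>50)&(H<85)}[col]&(S>130)&(V>45)
    n,l,s,c=cv2.connectedComponentsWithStats(m.astype(np.uint8))
    return [(s[i,4],c[i],np.argwhere(l==i)[:,::-1]) for i in range(1,n) if 60<s[i,4]<3000]
def jar(n,px,z=.08,rad=.022):
    P=cast(n,px,z); p=rays(n,[[280,210]])[0][:2]
    e=P.mean(0)-p; e/=np.linalg.norm(e); q=np.array([-e[1],e[0]])
    a=(P-p)@e; b=(P-p)@q
    return p+e*(a.max()-rad)+q*(b.max()+b.min())/2, b.max()-b.min()
E
python3 - <<'E'
from h import *
for n in('top','side'):
    img=cv2.imread(f'pics/{n}0.png')[:,:,::-1].copy()
    for c in('red','yellow','green'):
        for a,ce,px in blobs(img,c):
            j,w=jar(n,px); print(n,c,a,ce.round(),'jar',j.round(3),'w',w.round(3),'floor(8mm)',cast(n,[ce],.008)[0].round(3))
print('model',cast('top',[[256,201],[292,204],[277,178]],0.0).round(3))
print('caddy rim corners',cast('top',[[233,237],[341,239],[341,277],[232,275]],.022).round(3))
E
```

```text
top red 171 [197. 171.] jar [0.677 0.155] w 0.041 floor(8mm) [0.694 0.166]
top red 939 [286. 256.] jar [ 0.51 -0.04] w 0.081 floor(8mm) [ 0.498 -0.034]
top red 465 [124. 267.] jar [0.473 0.314] w 0.041 floor(8mm) [0.475 0.328]
top yellow 186 [411. 201.] jar [ 0.607 -0.298] w 0.042 floor(8mm) [ 0.622 -0.32 ]
top yellow 927 [322. 258.] jar [ 0.501 -0.121] w 0.085 floor(8mm) [ 0.495 -0.112]
top yellow 476 [406. 258.] jar [ 0.489 -0.29 ] w 0.042 floor(8mm) [ 0.492 -0.303]
top green 352 [344. 181.] jar [ 0.654 -0.158] w 0.04 floor(8mm) [ 0.669 -0.168]
top green 104 [135. 208.] jar [0.591 0.276] w 0.038 floor(8mm) [0.608 0.306]
top green 932 [251. 255.] jar [0.513 0.048] w 0.081 floor(8mm) [0.502 0.044]
side red 400 [311. 229.] jar [0.485 0.053] w 0.065 floor(8mm) [ 0.5   -0.041]
side red 233 [197. 249.] jar [0.681 0.168] w 0.039 floor(8mm) [0.717 0.09 ]
side red 1101 [285. 338.] jar [0.473 0.319] w 0.04 floor(8mm) [0.481 0.284]
side yellow 138 [288. 144.] jar [ 0.611 -0.293] w 0.036 floor(8mm) [ 0.64  -0.423]
side yellow 493 [334. 163.] jar [ 0.49  -0.285] w 0.038 floor(8mm) [ 0.498 -0.35 ]
side yellow 337 [319. 210.] jar [ 0.482 -0.019] w 0.064 floor(8mm) [ 0.497 -0.12 ]
side green 1896 [439. 124.] jar [ 0.197 -0.594] w 0.263 floor(8mm) [ 0.221 -0.677]
side green 632 [491. 147.] jar [ 0.084 -0.471] w 0.095 floor(8mm) [ 0.072 -0.561]
side green 201 [256. 170.] jar [ 0.655 -0.151] w 0.033 floor(8mm) [ 0.687 -0.259]
side green 247 [256. 188.] jar [ 0.635 -0.08 ] w 0.033 floor(8mm) [ 0.663 -0.176]
side green 501 [302. 250.] jar [0.489 0.12 ] w 0.065 floor(8mm) [0.504 0.038]
side green 265 [213. 305.] jar [0.601 0.304] w 0.039 floor(8mm) [0.629 0.24 ]
model [[ 0.625  0.033]
 [ 0.617 -0.048]
 [ 0.678 -0.015]]
caddy rim corners [[ 0.541  0.083]
 [ 0.534 -0.154]
 [ 0.451 -0.152]
 [ 0.457  0.085]]
```

```bash
cat > go.py <<'E'
import sys
from h import *
def go(x,y,z,yaw=1.54):
    o=r.get_obs(); M=R.from_rotvec(o['orientation']).as_matrix()
    p=np.arctan2(M[1,0],M[0,0]); d=M.T@(np.array([x,y,z])-o['tcp_pos'])
    print('t',round(o['clock'],2),'tcp',o['tcp_pos'].round(4),'yaw',p.round(3),'tilt',M[2].round(3),'d',d.round(4),'spin',round(p-yaw,3),'w',round(o['grip_width'],4),'F',o['contact_force'].round(1),'q',o['joints'].round(2))
if __name__=='__main__': go(*map(float,sys.argv[1:]))
E
python3 go.py .4905 -.29 .2
```

```text
t 0.1 tcp [ 0.2178 -0.6383  0.2304] yaw 0.329 tilt [-0.    -0.002 -1.   ] d [ 0.3706 -0.2415  0.0308] spin -1.211 w 0.0855 F [ 0.7 -0.1 -0. ] q [ 1.13  0.48  0.02  1.56 -0.01  1.11 -0.08]
```

>>> {"fn": "play_rows", "kwargs": {"targets": "-1 0.371 -0.241 0.03 -1.21;-1 0.371 -0.241 0.03 -1.21;-1 0.371 -0.241 0.03 -1.21;-1 0.371 -0.241 0.03 -1.21;-1 0.371 -0.241 0.03 -1.21;-1 0.371 -0.241 0.03 -1.21;-1 0.371 -0.241 0.03 -1.21;-1 0.371 -0.241 0.03 -1.21", "squeeze": 40}}

```text
clock: 0.77
tcp_pos: [0.4241, -0.3755, 0.2085]
orientation: [-2.467, -1.944, 0.0]
contact_force: [0.4, -0.2, 0.6]
grip_width: 0.0853
gripper_force: 0.0
```

```bash
python3 go.py .4905 -.29 .16
```

```text
t 0.77 tcp [ 0.4241 -0.3755  0.2085] yaw 1.335 tilt [-0. -0. -1.] d [0.0987 0.0446 0.0485] spin -0.205 w 0.0853 F [ 0.4 -0.2  0.6] q [ 0.85  0.34 -0.3   1.83  0.12  0.99  0.27]
```

>>> {"fn": "play_rows", "kwargs": {"targets": "-1 0.098 0.044 0.048 -0.2;-1 0.098 0.044 0.048 -0.2;-1 0.098 0.044 0.048 -0.2;-1 0.098 0.044 0.048 -0.2;-1 0.098 0.044 0.048 -0.2;-1 0.098 0.044 0.048 -0.2"}}

```text
clock: 1.27
tcp_pos: [0.4891, -0.2934, 0.1605]
orientation: [-2.268, -2.173, 0.001]
contact_force: [-0.0, 0.3, 0.3]
grip_width: 0.0848
gripper_force: 0.0
```

```bash
python3 - <<'E'
from h import *
import go
for n in('top','side'):
    i=r.grab_frame(n); cv2.imwrite(f'pics/{n}1.png',i[:,:,::-1])
go.go(.4905,-.29,.1)
E
```

```text
t 1.37 tcp [ 0.4888 -0.2946  0.1611] yaw 1.526 tilt [-0.001 -0.    -1.   ] d [0.0047 0.0015 0.0611] spin -0.014 w 0.0856 F [-0.7  0.1 -0.3] q [ 0.72  0.41 -0.36  1.86  0.18  0.91  0.23]
```

View pics/side1.png

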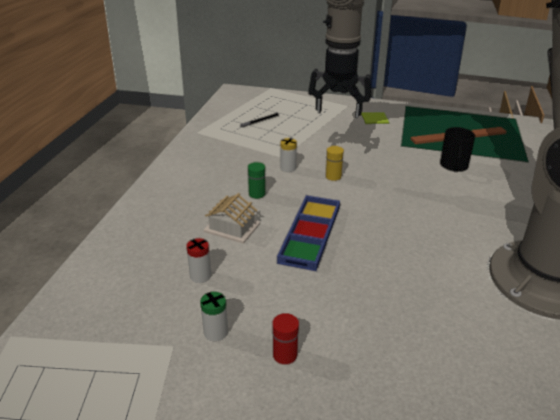

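View pics/top1.png

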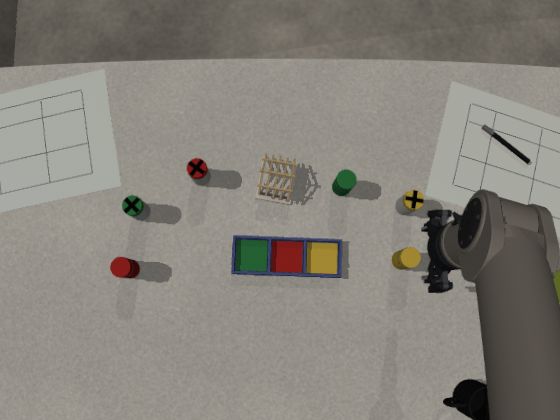

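Both views show the open gripper (top (438,250), side tips (319,112) and (367,114)) near the yellow jar (top (410,258)), offset by parallax. I'll check that by projecting the TCP.

```bash
cat >> h.py <<'E'
def proj(n,P):
    c=r.camera_info(n); f=210/np.tan(np.radians(c['fov_y']/2)); M=R.from_rotvec(c['rotation']).as_matrix()
    K=np.array([[f,0,c['cx']],[0,f,c['cy']],[0,0,1.]])
    return cv2.projectPoints(np.float64(P).reshape(-1,1,3),cv2.Rodrigues(M.T)[0],-M.T@np.array(c['position']),K,np.array([c['k1'],0,0,0.]))[0][:,0]
E
python3 - <<'E'
from h import *
for n in('top','side'): print(n,proj(n,[[.4888-.05,-.2946,.175],[.4888+.05,-.2946,.175],[.4905,-.29,.08],[.654,-.157,.08],[.473,.316,.08],[.4905,-.29,.0]]).round())
E
```

```text
top [[428. 280.]
 [425. 227.]
 [410. 256.]
 [345. 180.]
 [119. 267.]
 [400. 259.]]
side [[359. 116.]
 [318. 111.]
 [335. 149.]
 [257. 166.]
 [286. 322.]
 [333. 177.]]
```

>>> {"fn": "play_rows", "kwargs": {"targets": "-1 0.004 0.002 0.03 -0.01;-1 0.004 0.002 0.06 -0.01;-1 0.004 0.002 0.09 -0.01;-1 0.004 0.002 0.11 -0.01;-1 0.004 0.002 0.13 -0.01;-1 0.004 0.002 0.13 -0.01;-1 0.004 0.002 0.13 -0.01"}}

```text
clock: 1.95
tcp_pos: [0.4908, -0.2899, 0.0306]
orientation: [-2.258, -2.182, 0.002]
contact_force: [0.7, 0.1, -0.4]
grip_width: 0.0852
gripper_force: 0.0
```

>>> {"fn": "play_rows", "kwargs": {"targets": "0.6 0 0 0 0;0.6 0 0 0 0;0.6 0 0 0 0;0.6 0 0 0 0;0.6 0 0 0 0;0.6 0 0 0 0;0.6 0 0 0 0;0.6 0 0 0 0"}}

```text
clock: 2.62
tcp_pos: [0.4923, -0.2894, 0.0322]
orientation: [2.256, 2.184, -0.0]
contact_force: [-1.8, 0.7, 6.1]
grip_width: 0.0429
gripper_force: 39.9
```

```bash
python3 go.py .4945 -.1125 .14
```

```text
t 2.62 tcp [ 0.4923 -0.2894  0.0322] yaw 1.538 tilt [-0.001  0.001 -1.   ] d [ 0.1768 -0.0034 -0.108 ] spin -0.002 w 0.0429 F [-1.8  0.7  6.1] q [ 0.66  0.59 -0.31  1.93  0.28  0.66  0.15]
```

>>> {"fn": "play_rows", "kwargs": {"targets": "0.6 0 0 -0.03 0;0.6 0 0 -0.06 0;0.6 0 0 -0.09 0;0.6 0 0 -0.108 0;0.6 0.03 0 -0.108 0;0.6 0.06 -0.002 -0.108 0;0.6 0.09 -0.002 -0.108 0;0.6 0.12 -0.003 -0.108 0"}}

```text
clock: 3.28
tcp_pos: [0.4925, -0.1677, 0.1394]
orientation: [2.257, 2.184, 0.001]
contact_force: [0.5, -0.5, -1.5]
grip_width: 0.0432
gripper_force: 41.4
```

```bash
python3 go.py .4945 -.1125 .14
```

```text
t 3.28 tcp [ 0.4925 -0.1677  0.1394] yaw 1.538 tilt [-0.     0.001 -1.   ] d [ 0.0553  0.0002 -0.0006] spin -0.002 w 0.0432 F [ 0.5 -0.5 -1.5] q [ 0.54  0.37 -0.41  1.99  0.2   0.82 -0.  ]
```

>>> {"fn": "play_rows", "kwargs": {"targets": "0.6 0.03 0 0 0;0.6 0.055 0 0 0;0.6 0.055 0 0 0;0.6 0.055 0 0.03 0;0.6 0.055 0 0.06 0;0.6 0.055 0 0.06 0;0.6 0.055 0 0.06 0"}}

```text
clock: 3.87
tcp_pos: [0.4931, -0.1139, 0.0782]
orientation: [-2.255, -2.184, 0.003]
contact_force: [-0.0, -0.9, -1.5]
grip_width: 0.0429
gripper_force: 41.5
```

```bash
python3 - <<'E'
from h import *
import go
i=r.grab_frame('side'); cv2.imwrite('pics/side2.png',i[:,:,::-1])
i=r.grab_frame('top'); cv2.imwrite('pics/top2.png',i[:,:,::-1])
go.go(.4945,-.1125,.04)
E
```

```text
t 3.97 tcp [ 0.4953 -0.1142  0.0801] yaw 1.538 tilt [-0.     0.002 -1.   ] d [ 0.0016 -0.0009  0.0401] spin -0.002 w 0.0434 F [-0.8 -0.  -1.4] q [ 0.43  0.44 -0.39  2.06  0.26  0.69 -0.17]
```

View pics/side2.png

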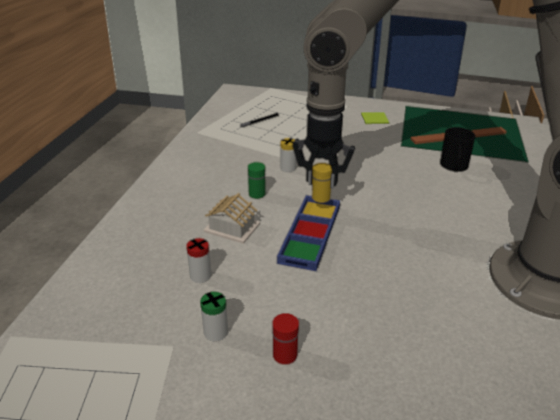

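The yellow jar is held upright at (322,183), above the yellow bay (320,210). I'm lowering it.

>>> {"fn": "play_rows", "kwargs": {"targets": "0.6 0.001 -0.001 0.015 0;0.6 0.001 -0.001 0.027 0;0.6 0.001 -0.001 0.034 0;0.6 0.001 -0.001 0.038 0;0.6 0.001 -0.001 0.04 0;0.6 0.001 -0.001 0.04 0"}}

```text
clock: 4.47
tcp_pos: [0.4934, -0.113, 0.0402]
orientation: [2.257, 2.185, -0.002]
contact_force: [-6.4, 1.0, 13.9]
grip_width: 0.0433
gripper_force: 43.0
```

>>> {"fn": "play_rows", "kwargs": {"targets": "-0.3 0 0 0 0;-0.3 0 0 0 0;-1 0 0 0 0;-1 0 0 0 0;-1 0 0 0 0;-1 0 0 -0.03 0;-1 0 0 -0.06 0;-1 0 0 -0.09 0"}}

```text
clock: 5.13
tcp_pos: [0.4929, -0.1125, 0.1293]
orientation: [-2.255, -2.185, 0.001]
contact_force: [0.9, -0.7, -0.4]
grip_width: 0.0856
gripper_force: 0.0
```

```bash
python3 go.py .654 -.157 .16
```

```text
t 5.13 tcp [ 0.4929 -0.1125  0.1293] yaw 1.539 tilt [ 0.001 -0.002 -1.   ] d [-0.0393  0.1624 -0.031 ] spin -0.001 w 0.0856 F [ 0.9 -0.7 -0.4] q [ 0.46  0.37 -0.43  2.03  0.21  0.79 -0.12]
```

>>> {"fn": "play_rows", "kwargs": {"targets": "-1 0 0 -0.03 0;-1 -0.01 0.04 -0.03 0;-1 -0.02 0.08 -0.03 0;-1 -0.039 0.12 -0.03 0;-1 -0.039 0.162 -0.03 0;-1 -0.039 0.162 -0.03 0;-1 -0.039 0.162 -0.03 0"}}

```text
clock: 5.72
tcp_pos: [0.6558, -0.1565, 0.1577]
orientation: [-2.256, -2.185, -0.001]
contact_force: [-1.0, 0.2, 1.1]
grip_width: 0.0852
gripper_force: 0.0
```

```bash
python3 - <<'E'
from h import *
import go
i=r.grab_frame('side'); cv2.imwrite('pics/side3.png',i[:,:,::-1])
j=r.grab_frame('top'); cv2.imwrite('pics/top3.png',j[:,:,::-1])
for n,k in(('side',i),('top',j)):
  for c in('yellow','green'):
    for a,ce,px in blobs(k,c): print(n,c,a,ce.round(),jar(n,px,.088 if c=='yellow' else .08)[0].round(3))
go.go(.654,-.157,.031)
E
```

```text
side yellow 118 [288. 145.] [ 0.608 -0.278]
side yellow 772 [320. 199.] [ 0.495 -0.108]
side green 889 [505. 134.] [ 0.054 -0.595]
side green 796 [423. 132.] [ 0.268 -0.523]
side green 200 [256. 170.] [ 0.655 -0.151]
side green 247 [256. 188.] [ 0.635 -0.08 ]
side green 497 [302. 250.] [0.489 0.12 ]
side green 267 [213. 305.] [0.601 0.304]
top yellow 931 [322. 258.] [ 0.499 -0.119]
top green 293 [342. 182.] [ 0.655 -0.156]
top green 115 [136. 208.] [0.591 0.276]
top green 928 [251. 255.] [0.513 0.048]
top green 1748 [547. 357.] [ 0.239 -0.618]
t 5.82 tcp [ 0.6532 -0.1565  0.158 ] yaw 1.539 tilt [ 0.    -0.002 -1.   ] d [-0.0006  0.0011  0.127 ] spin -0.001 w 0.0858 F [-0.8 -0.1 -0.1] q [ 0.41  0.57 -0.39  1.61  0.24  1.01 -0.08]
```

View pics/side3.png

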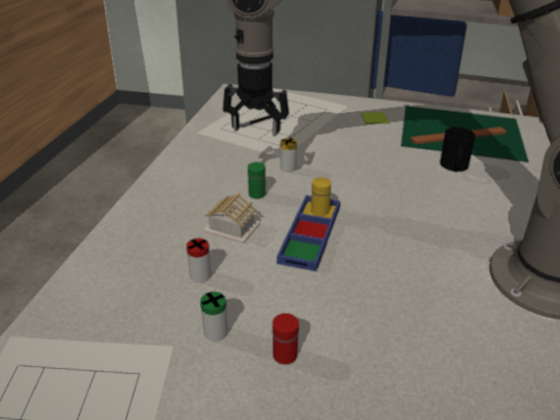

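The yellow jar stands upright in the yellow bay (320,198). The gripper is above the green jar (257,180).

>>> {"fn": "play_rows", "kwargs": {"targets": "-1 0 0.001 0.03 0;-1 0 0.001 0.06 0;-1 0 0.001 0.09 0;-1 0 0.001 0.11 0;-1 0 0.001 0.126 0;-1 0 0.001 0.126 0;-1 0 0.001 0.126 0"}}

```text
clock: 6.4
tcp_pos: [0.6535, -0.1569, 0.0326]
orientation: [-2.255, -2.185, 0.002]
contact_force: [0.8, 0.3, 0.6]
grip_width: 0.0859
gripper_force: 0.0
```

>>> {"fn": "play_rows", "kwargs": {"targets": "0.6 0 0 0 0;0.6 0 0 0 0;0.6 0 0 0 0;0.6 0 0 0 0;0.6 0 0 0 0;0.6 0 0 0 0;0.6 0 0 0 0;0.6 0 0 0 0"}}

```text
clock: 7.07
tcp_pos: [0.6561, -0.1572, 0.0344]
orientation: [2.256, 2.184, 0.002]
contact_force: [-1.3, 0.2, 7.5]
grip_width: 0.0432
gripper_force: 40.0
```

```bash
python3 go.py .501 .0435 .15
```

```text
t 7.07 tcp [ 0.6561 -0.1572  0.0344] yaw 1.539 tilt [-0.001  0.002 -1.   ] d [ 0.1955 -0.1612 -0.116 ] spin -0.001 w 0.0432 F [-1.3  0.2  7.5] q [ 0.38  0.72 -0.34  1.67  0.31  0.81 -0.13]
```

>>> {"fn": "play_rows", "kwargs": {"targets": "0.6 0 0 -0.03 0;0.6 0 0 -0.06 0;0.6 0 0 -0.09 0;0.6 0 0 -0.116 0;0.6 0 0 -0.12 0;0.6 0.01 -0.03 -0.12 0;0.6 0.03 -0.06 -0.12 0;0.6 0.05 -0.09 -0.12 0"}}

```text
clock: 7.73
tcp_pos: [0.5651, -0.1044, 0.1521]
orientation: [-2.259, -2.183, 0.001]
contact_force: [0.2, 1.1, -1.4]
grip_width: 0.0433
gripper_force: 41.6
```

```bash
python3 go.py .501 .0435 .15
```

```text
t 7.73 tcp [ 0.5651 -0.1044  0.1521] yaw 1.537 tilt [-0.    -0.001 -1.   ] d [ 0.1456 -0.0691  0.0021] spin -0.003 w 0.0433 F [ 0.2  1.1 -1.4] q [ 0.4   0.44 -0.42  1.85  0.22  0.9  -0.16]
```

>>> {"fn": "play_rows", "kwargs": {"targets": "0.6 0.03 -0.03 0 0;0.6 0.06 -0.05 0 0;0.6 0.09 -0.068 0 0;0.6 0.12 -0.068 0 0;0.6 0.145 -0.068 0 0;0.6 0.145 -0.068 0.03 0;0.6 0.145 -0.068 0.06 0;0.6 0.145 -0.068 0.06 0"}}

```text
clock: 8.4
tcp_pos: [0.4993, 0.0426, 0.0882]
orientation: [-2.251, -2.184, 0.011]
contact_force: [-1.2, -0.2, -2.4]
grip_width: 0.043
gripper_force: 41.5
```

```bash
python3 - <<'E'
from h import *
import go
i=r.grab_frame('side'); cv2.imwrite('pics/side4.png',i[:,:,::-1])
go.go(.501,.0435,.042)
E
```

```text
t 8.45 tcp [0.5006 0.0425 0.0904] yaw 1.54 tilt [-0.001 -0.007 -1.   ] d [0.001  0.0007 0.0484] spin -0.0 w 0.0436 F [-0.7  0.3 -1.7] q [ 0.17  0.43 -0.46  2.05  0.28  0.72 -0.5 ]
```

View pics/side4.png

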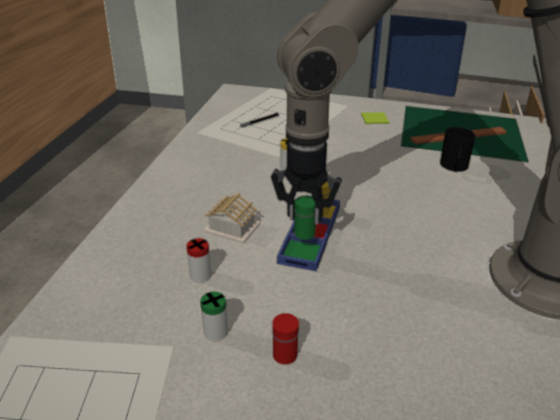

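The green jar hangs upright at (305,218), above the green bay (302,250). I'm lowering it.

>>> {"fn": "play_rows", "kwargs": {"targets": "0.6 0.001 0.001 0.02 0;0.6 0.001 0.001 0.034 0;0.6 0.001 0.001 0.042 0;0.6 0.001 0.001 0.046 0;0.6 0.001 0.001 0.048 0;0.6 0.001 0.001 0.048 0"}}

```text
clock: 8.95
tcp_pos: [0.5049, 0.0438, 0.0453]
orientation: [2.257, 2.185, 0.001]
contact_force: [-0.1, -0.4, -1.5]
grip_width: 0.0432
gripper_force: 41.6
```

>>> {"fn": "play_rows", "kwargs": {"targets": "-0.3 0 0 0 0;-0.3 0 0 0 0;-1 0 0 0 0;-1 0 0 0 0;-1 0 0 0 0;-1 0 0 -0.03 0;-1 0 0 -0.06 0;-1 0 0 -0.09 0"}}

```text
clock: 9.62
tcp_pos: [0.5038, 0.044, 0.1355]
orientation: [-2.255, -2.185, 0.002]
contact_force: [1.3, -0.1, -0.2]
grip_width: 0.0856
gripper_force: 0.0
```

```bash
python3 go.py .473 .316 .16
```

```text
t 9.62 tcp [0.5038 0.044  0.1355] yaw 1.539 tilt [ 0.    -0.002 -1.   ] d [ 0.2709 -0.0394 -0.0244] spin -0.001 w 0.0856 F [ 1.3 -0.1 -0.2] q [ 0.2   0.37 -0.49  2.02  0.23  0.81 -0.46]
```

>>> {"fn": "play_rows", "kwargs": {"targets": "-1 0 0 -0.025 0;-1 0.04 -0.01 -0.025 0;-1 0.08 -0.02 -0.025 0;-1 0.12 -0.03 -0.025 0;-1 0.16 -0.039 -0.025 0;-1 0.2 -0.039 -0.025 0;-1 0.24 -0.039 -0.025 0;-1 0.271 -0.039 -0.025 0"}}

```text
clock: 10.28
tcp_pos: [0.4734, 0.3197, 0.1602]
orientation: [-2.254, -2.188, -0.002]
contact_force: [0.8, -0.3, 0.7]
grip_width: 0.0853
gripper_force: 0.0
```

```bash
python3 - <<'E'
from h import *
import go
i=r.grab_frame('side'); cv2.imwrite('pics/side5.png',i[:,:,::-1])
j=r.grab_frame('top'); cv2.imwrite('pics/top5.png',j[:,:,::-1])
for n,k in(('side',i),('top',j)):
  for a,ce,px in blobs(k,'red'): print(n,a,ce.round(),jar(n,px)[0].round(3))
go.go(.473,.316,.031)
E
```

```text
side 61 [320. 226.] [0.465 0.055]
side 237 [197. 249.] [0.681 0.168]
side 1094 [285. 338.] [0.473 0.319]
top 171 [197. 171.] [0.677 0.155]
top 941 [286. 256.] [ 0.51 -0.04]
top 470 [124. 267.] [0.473 0.314]
t 10.38 tcp [0.4725 0.3231 0.1604] yaw 1.547 tilt [ 0.005  0.    -1.   ] d [-0.0077  0.0007  0.1294] spin 0.007 w 0.0854 F [-0.3 -0.2 -0.2] q [-0.26  0.45 -0.57  1.85  0.29  0.93 -0.99]
```

View pics/side5.png

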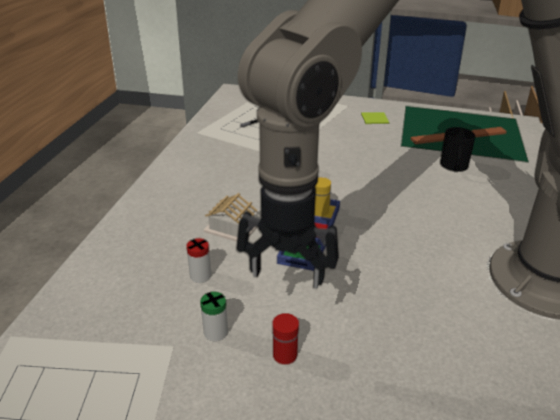

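The gripper is above the red jar (285,338). I'll let it settle and then correct.

>>> {"fn": "play_rows", "kwargs": {"targets": "-1 0 0 0.02 0;-1 0 0 0.04 0;-1 0 0 0.04 0;-1 0 0 0.04 0"}}

```text
clock: 10.72
tcp_pos: [0.4736, 0.3148, 0.1191]
orientation: [-2.257, -2.185, 0.004]
contact_force: [0.2, 0.5, 0.7]
grip_width: 0.0852
gripper_force: 0.0
```

```bash
python3 go.py .473 .316 .031
```

```text
t 10.72 tcp [0.4736 0.3148 0.1191] yaw 1.538 tilt [-0.002 -0.002 -1.   ] d [ 0.0013 -0.0004  0.0881] spin -0.002 w 0.0852 F [0.2 0.5 0.7] q [-0.27  0.49 -0.54  1.88  0.33  0.86 -1.02]
```

>>> {"fn": "play_rows", "kwargs": {"targets": "-1 0.001 0 0.025 0;-1 0.001 0 0.05 0;-1 0.001 0 0.075 0;-1 0.001 0 0.088 0;-1 0.001 0 0.088 0;-1 0.001 0 0.088 0"}}

```text
clock: 11.22
tcp_pos: [0.4746, 0.3172, 0.0325]
orientation: [2.257, 2.185, 0.0]
contact_force: [-0.4, -0.5, 0.6]
grip_width: 0.0856
gripper_force: 0.0
```

>>> {"fn": "play_rows", "kwargs": {"targets": "0.6 0 0 0 0;0.6 0 0 0 0;0.6 0 0 0 0;0.6 0 0 0 0;0.6 0 0 0 0;0.6 0 0 0 0;0.6 0 0 0 0;0.6 0 0 0 0"}}

```text
clock: 11.88
tcp_pos: [0.4748, 0.3175, 0.033]
orientation: [2.256, 2.185, 0.003]
contact_force: [-1.3, -1.1, 6.4]
grip_width: 0.0431
gripper_force: 39.9
```

```bash
python3 go.py .497 -.0345 .16
```

```text
t 11.88 tcp [0.4748 0.3175 0.033 ] yaw 1.539 tilt [ 0.001  0.002 -1.   ] d [-0.351   0.0337 -0.1272] spin -0.001 w 0.0431 F [-1.3 -1.1  6.4] q [-0.33  0.62 -0.48  1.92  0.43  0.7  -1.1 ]
```

>>> {"fn": "play_rows", "kwargs": {"targets": "0.6 0 0 -0.03 0;0.6 0 0 -0.06 0;0.6 0 0 -0.09 0;0.6 0 0 -0.127 0;0.6 -0.03 0.003 -0.127 0;0.6 -0.06 0.006 -0.127 0;0.6 -0.09 0.009 -0.127 0;0.6 -0.12 0.012 -0.127 0"}}

```text
clock: 12.55
tcp_pos: [0.4821, 0.1954, 0.1593]
orientation: [2.256, 2.186, 0.001]
contact_force: [0.6, 0.3, -1.3]
grip_width: 0.0431
gripper_force: 41.3
```

```bash
python3 go.py .497 -.0345 .16
```

```text
t 12.55 tcp [0.4821 0.1954 0.1593] yaw 1.539 tilt [-0.     0.001 -1.   ] d [-0.2293  0.0221 -0.0007] spin -0.001 w 0.0431 F [ 0.6  0.3 -1.3] q [-0.04  0.36 -0.56  1.96  0.25  0.88 -0.77]
```

>>> {"fn": "play_rows", "kwargs": {"targets": "0.6 -0.035 0.003 0 0;0.6 -0.07 0.006 0 0;0.6 -0.105 0.009 0 0;0.6 -0.14 0.012 0 0;0.6 -0.175 0.016 0 0;0.6 -0.205 0.019 0 0;0.6 -0.229 0.022 0 0;0.6 -0.229 0.022 0 0"}}

```text
clock: 13.22
tcp_pos: [0.4968, -0.0392, 0.1588]
orientation: [2.264, 2.175, -0.004]
contact_force: [0.3, 0.4, -1.0]
grip_width: 0.0432
gripper_force: 41.3
```

>>> {"fn": "play_rows", "kwargs": {"targets": "0.6 0 0 0 0;0.6 0 0 0 0;0.6 0 0 0 0"}}

```text
clock: 13.47
tcp_pos: [0.497, -0.0314, 0.159]
orientation: [-2.254, -2.188, -0.001]
contact_force: [-0.5, -0.4, -1.5]
grip_width: 0.0431
gripper_force: 41.3
```

```bash
python3 - <<'E'
from h import *
import go
i=r.grab_frame('side'); cv2.imwrite('pics/side6.png',i[:,:,::-1])
go.go(.497,-.0345,.1)
E
```

```text
t 13.52 tcp [ 0.4969 -0.0314  0.1589] yaw 1.541 tilt [ 0.  0. -1.] d [-0.0032  0.0001  0.0589] spin 0.001 w 0.0434 F [ 0.5  0.6 -1.4] q [ 0.35  0.32 -0.49  2.02  0.2   0.85 -0.28]
```

View pics/side6.png

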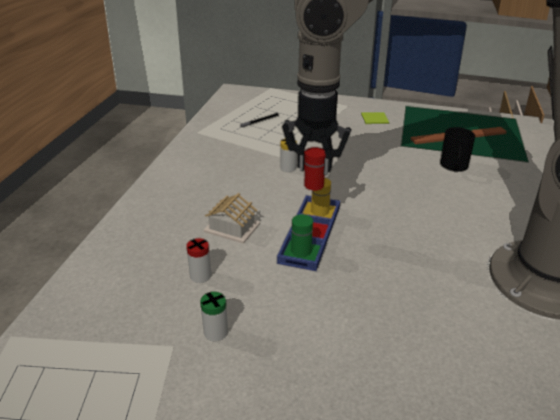

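The green jar stands upright in its bay (302,237). The red jar hangs at (314,169) above the middle bay, so I'm lowering it in two stages.

>>> {"fn": "play_rows", "kwargs": {"targets": "0.6 -0.001 0 0.025 0;0.6 -0.001 0 0.05 0;0.6 -0.001 0 0.075 0;0.6 -0.001 0 0.085 0;0.6 -0.001 0 0.085 0;0.6 -0.001 0 0.085 0"}}

```text
clock: 14.02
tcp_pos: [0.497, -0.033, 0.074]
orientation: [-2.255, -2.187, 0.0]
contact_force: [-0.1, -0.5, -0.4]
grip_width: 0.0431
gripper_force: 41.3
```

```bash
python3 go.py .497 -.0345 .041
```

```text
t 14.02 tcp [ 0.497 -0.033  0.074] yaw 1.54 tilt [ 0.    -0.001 -1.   ] d [-0.0015  0.      0.033 ] spin 0.0 w 0.0431 F [-0.1 -0.5 -0.4] q [ 0.3   0.45 -0.44  2.08  0.3   0.68 -0.36]
```

>>> {"fn": "play_rows", "kwargs": {"targets": "0.6 -0.001 0 0.014 0;0.6 -0.001 0 0.024 0;0.6 -0.001 0 0.03 0;0.6 -0.001 0 0.033 0;0.6 -0.001 0 0.033 0;0.6 -0.001 0 0.033 0"}}

```text
clock: 14.52
tcp_pos: [0.4974, -0.0347, 0.0412]
orientation: [2.256, 2.185, 0.001]
contact_force: [0.2, 0.8, -1.0]
grip_width: 0.0434
gripper_force: 41.5
```

>>> {"fn": "play_rows", "kwargs": {"targets": "-0.3 0 0 0 0;-0.3 0 0 0 0;-1 0 0 0 0;-1 0 0 0 0;-1 0 0 0 0;-1 0 0 -0.03 0;-1 0 0 -0.06 0;-1 0 0 -0.1 0"}}

```text
clock: 15.18
tcp_pos: [0.4952, -0.0348, 0.1402]
orientation: [-2.254, -2.184, 0.004]
contact_force: [1.2, -0.2, 0.6]
grip_width: 0.0852
gripper_force: 0.0
```

>>> {"fn": "play_rows", "kwargs": {"targets": "-1 0 0 -0.04 0;-1 0 0 -0.08 0;-1 -0.04 0 -0.1 0;-1 -0.08 0 -0.1 0;-1 -0.12 0 -0.1 0;-1 -0.16 0 -0.1 0;-1 -0.2 0 -0.1 0;-1 -0.24 0 -0.1 0"}}

```text
clock: 15.85
tcp_pos: [0.4887, -0.2767, 0.241]
orientation: [2.256, 2.185, -0.0]
contact_force: [1.3, 0.1, -0.7]
grip_width: 0.0856
gripper_force: 0.0
```

>>> {"fn": "play_rows", "kwargs": {"targets": "-1 0 0 0 0;-1 0 0 0 0;-1 0 0 0 0;-1 0 0 0 0"}}

```text
clock: 16.18
tcp_pos: [0.4896, -0.2729, 0.2407]
orientation: [-2.254, -2.188, -0.001]
contact_force: [0.1, 0.7, -0.8]
grip_width: 0.0852
gripper_force: 0.0
```

```bash
python3 - <<'E'
from h import *
i=r.grab_frame('side'); j=r.grab_frame('top')
cv2.imwrite('pics/top7.png',j[:,:,::-1]); cv2.imwrite('pics/side7.png',i[:,:,::-1])
E
```

```text
(no output)
```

View pics/top7.png

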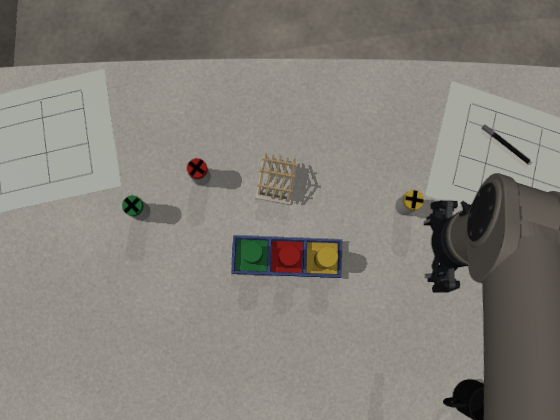

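View pics/side7.png

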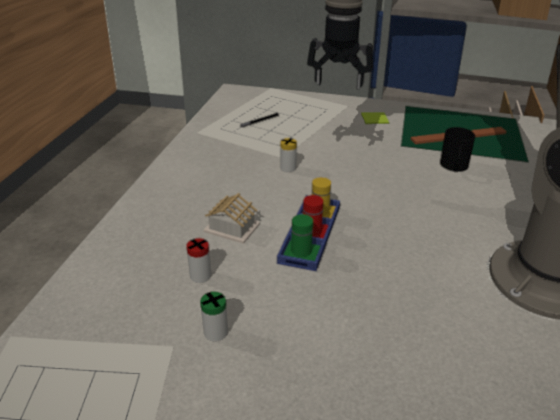

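All three full jars stand upright in their matching bays: top view green (252,255), red (288,256) and yellow (326,257). The empties (197,168), (132,205) and (414,200) and the model (277,178) are where they were, and the gripper is clear.

```bash
python3 -c "from bench import r; print(r.hand_in())"
```

```text
the job is handed in; nothing more can be done
None
```

The red, yellow and green full jars stand upright in their matching caddy bays, the empty jars and the house model look unmoved in the last pictures, and the job was handed in at about 16 s.

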